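# Ratchet one moon cake out of a gated lane feeder onto the scale

## Robot

A 6-joint arm with a two-finger parallel gripper is mounted at the origin on the work surface; the furniture and walls round the work are solid. World frame = base frame: x ahead of the robot, y to its left, z up, the work surface at z = 0. Lengths are in m, angles in degrees, forces in N, time in s.
With the tool pointing down it reaches from about 0.35 to 0.875 m from the base axis. Payload 4.2 kg.
Tool frame: the origin (TCP) lies between the finger pads; the fingertips stand 17 mm ahead of it and the grasp point (between the pads) lies 2 mm behind it; z points along the fingers, y is the line along which they close (so a half turn about z gives the same grasp; the last joint's range is limited). The gripper opens to 87 mm and grips with 3 to 60 N. Pads are 19 mm wide; open, the fingers measure 117 mm over their backs; the gripper's body (75 mm by 190 mm) begins 51 mm behind the grasp point.
Start: joints at [-49.641, 22.042, 0.453, 0, -68.411, -14.817], TCP at [0.269, -0.564, 0.24] pointing down, gripper open.
Joint ranges: [-179.83, 179.83], [-69.29, 118.12], [-61.27, 80.66], [-181.25, 117.63], [-171.15, -9.14], [-177.46, 177.46]. Speed limits (degrees/s): [159.86, 159.86, 180, 180, 180, 180].

## Interface

Orientations are given as a 3x3 rotation matrix whose columns are the frame's x, y, z axes.
In Python, from station import sense, capture, r, masks_of gives the robot as it stands.
- The arm moves only by the tool apply_moves, never from a script. Its argument "steps" is a list that holds one entry, the list of rows, each a list of 7 numbers: the opening, from 0 (shut) to 1 (fully open), then the shift along the tool's x, y, z in mm, then the turn, a rotation vector about the tool's x, y, z in rad. A call has 1 to 12 rows; each row shifts and turns the commanded pose from where the row before left it, along the tool's axes as they then stand; what a row does not reach is not made up. A row lasts 1/8 s, in which the tool goes at most 62.5 mm and 10.7 degrees, less where a joint would pass 70% of its speed; a pose out of reach is approached as far as the arm can. A call with a gripper value outside its range is refused whole. The fingers move at their own pace and stop on an object; the grip force is fixed at half the most. Time passes only in rows, so rows that do not move let the fingers close. It gives the time, the measured TCP pose, the force and the opening at its end, in the units of the state.
- sense(): the state, without advancing time (a new reading comes with each control period).
- capture(name): name is "scene" or "top"; returns a dict with "color" (480x640x3 uint8, red, green, blue), "vfov" (degrees; the focal length in pixels is half the picture's height over the tangent of half this angle, whatever the lens; pixels are square), "cx", "cy" (the principal point, pixels), "T" (4x4, takes a point from camera to world coordinates). Camera axes: x right, y down, z forward; pixel columns grow to the right and rows downward; lengths in m; the calibration is good to about 2 mm. A picture is of the moment at which its call begins. There is no depth.
- r.finish_job(): hands the job in, once; it reports no verdict.
Trained networks look in a picture, given as the dict that the camera call returned (one of the last four; its "shot" number tells which), for a name from the list of things; names that differ only in an ending like _2 or _b are one class to them, and where a whole thing is asked for, a point or a joint stands for the part that bears it (a point fixed in the world has none). Each returns a list of dicts, best first, with "confidence" (0 to 1); they miss things now and then, are a little off and sometimes report something else, mostly with a low value. They report only what shows in the picture. A call takes as long as a camera call. They do not tell look-alikes from the thing itself.
- masks_of(picture, thing): "pixels" (480x640 bool, what is visible of it) and "box" ([left, top, width, height] in pixels, round what is visible of it).
The state is a dict: "time_s": time; "joints": joint angles; "joint_velocities": joint speeds; "effort": joint torques, N m; "tcp_pos": TCP position; "ee_rot": TCP orientation; "wrist_force": force on the tool from outside, world axes, zero at the start; "moment": the same for the moment, N m; "gripper_width": opening from 0.0 (shut) to 1.0 (fully open).
Only numpy, scipy, OpenCV 4.12 (cv2) and the standard library are available. Lean on these libraries where they do the work, as an engineer would, in place of code of your own. Each camera call takes 0.05 s, during which the arm holds its last target. There are 200 camera calls.

## Task

To check-weigh one moon cake, first take the hand press off the scale's pan and stand it upright on the bench, then push the lane feeder's end gate inward until its catch lets it spring open. Then work the ratchet lever with full strokes until the front cake stands wholly on the pan, clear of the lane, and stop there, so that the next cake stays in the lane with most of its length behind the lane's edge. Move the cakes with the lever alone, never touching cakes or pusher, and leave the pattern plate, date stamp and tape roll where they stand.

Things in the scene. Friction and masses are not known exactly. Their poses are not given: they have to be found in the camera images.
- feeder: fixed stainless lane feeder: a straight lane 80 mm wide, 335 mm long, floor 72 mm above the bench, sheet wall at its +x side, guide rod (93 mm high) at its -x side, ratchet outside the rod. Origin on the bench under the lane's centre line, 150 mm behind the outlet edge; +y along the lane away from the outlet (cakes travel to -y), z up. Fixed parts reach up to 120 mm
- lane_end (a point): middle of the lane floor's outlet edge, 72 mm high; axes as the feeder's
- gate_face (a point): centre of the gate's outer face, 100 mm high; press here, towards the feeder's +y. The gate is a steel flap across the outlet, 74 mm wide, 4 mm thick, 76 to 119 mm high; the pan under this point is 70 mm high
- catch_bolt (a point): middle of the gate's spring catch, a small dark bolt 92 mm high and 12 mm tall that lies across the gate's -x edge, just outside the outlet; it reaches 30 to 64 mm to -x of the lane's centre line and 20 mm outside the edge, its housing is 106 mm high. Keep clear of it
- gate (a joint): gate angle, rad, about an upright hinge 42 mm to +x of lane_end: 0 closed on the catch; pressed inward it turns negative (4 to 6 N at the middle), the catch lets go at about -0.07, the stop is at -0.13; then a spring swings it outward (-y) over the pan to 1.85, its free edge 85 mm from the hinge, once the presser has drawn back to -y by 100 mm or lifted off
- lever_grip (a point): middle of the ratchet lever's black upright grip (23 mm thick, 80 mm long, its top 38 mm above this point), 93 mm to -x of the lane's centre line. At rest it leans to +y and this point is 160 mm high and 275 mm behind the outlet edge. Push it towards the feeder's -y; it swings about a level x axis 146 mm below it
- lever (a joint): lever angle, rad: 0 at rest, 0.458 at the front stop, where the grip point has moved 66 mm towards -y; 3 to 8 N, a spring returns it. Its pawl takes the next tooth only when the lever comes back below 0.03; a full stroke then moves the pusher one tooth, the first one perhaps less
- pusher (a joint): pusher's travel towards the outlet, m; it stays where it is put, a second pawl stops it from backing up. Starts anywhere from 0 to 0.055; after a full stroke it stands at a multiple of 0.027 plus about 0.004. With the cakes closed up, the front cake's centre is at about y = 0.119 - travel in lane_end's frame: right at about 0.166; one tooth more is too far
- pusher_face (a point): middle of the pusher's front face, 92 mm high: an aluminium plate 72 mm wide, 34 mm high, in the lane behind the last cake, joined to the toothed rack beside the lane
- front_cake: moon cake nearest the outlet: round, fluted, 72 mm across, 33 mm high, 0.11 kg, on the lane floor; origin at the centre of its underside
- next_cake: second moon cake in the lane, same size and origin
- last_cake: third moon cake in the lane, nearest the pusher, same size and origin
- scale: fixed bench scale, 282 (x) x 222 (y) mm, display at its -x side; steel pan 185 x 204 mm, top 70 mm above the bench, from x = -44 to +141 mm and y = -102 to +102 mm. Origin on the bench under the middle, axes as the feeder's. The pan begins 3 mm beyond the outlet edge; the lane's centre line runs at x = +95 mm
- mould_press: hand press for moon cakes standing on the pan, in the way of the gate: white barrel 69 mm across, 64 mm high, thin stem, round green knob 58 mm across from 136 to 169 mm (grip it there), 0.15 to 0.25 kg; origin at the centre of its underside. The bench 170 mm to -y of the scale's origin, at x = 100 to 120 mm in its frame, is free for it
- pattern_plate: bystander: white round pattern plate lying flat, 56 mm across, 11 mm high, origin at the centre of its underside
- date_stamp: bystander: black self-inking stamp, 36 x 62 mm, 97 mm tall, origin at the centre of its underside
- tape_roll: bystander: roll of brown tape lying flat, 103 mm across, 49 mm high, origin at the centre of its underside
Mind the look-alikes: they are no part of the job. What is meant by the mould_press is not purple, and is the smaller of those in its own colour. What is shaped like the next_cake but pink is not meant.

How it is judged (in metres and radians):
On the way, in this order (a step that is already met when the one before it is completed fails the run):
1. the hand press stands upright on the bench, let go (height (world z) of mould_press below 0.015 m and angle between mould_press's own z axis and vertical below 0.15 rad and linear speed of mould_press below 0.02 m/s and contact force between mould_press and the fingers below 0.2 N), for 0.2 s.
2. the gate has sprung open (more than 1.3 rad) (value of joint gate above 1.3 rad), for 0.2 s.
At the end, for the whole second after the job is handed in: hand press upright on the bench (0.15 rad); gate open over 1.3 rad; front cake flat on the pan, centre 38 to 65 mm past the lane edge; next cake in the lane, centre 10 mm or more behind the edge; last cake in the lane; pusher past 0.150 m; lever back below 0.05 rad; all at rest (height (world z) of mould_press below 0.015 m and angle between mould_press's own z axis and vertical below 0.15 rad and linear speed of mould_press below 0.02 m/s and value of joint gate above 1.3 rad and y of front_cake in the frame of lane_end between -0.065 and -0.038 m and angle between each of front_cake, next_cake's own z axis and vertical below 0.1 rad and linear speed of front_cake below 0.01 m/s and height (world z) of front_cake between 0.064 and 0.076 m and y of next_cake in the frame of lane_end above 0.01 m and y of last_cake in the frame of lane_end above 0.05 m and height (world z) of each of next_cake, last_cake above 0.066 m and value of joint lever below 0.05 rad and value of joint pusher above 0.15 m); the robot touches nothing.
It fails at once if the robot touches a cake (more than 0.5 N) (contact force between any of front_cake, next_cake, last_cake and the fingers above 0.5 N or contact force between any of front_cake, next_cake, last_cake and the arm above 0.5 N).
It fails at once if the robot pushes the pusher itself (more than 1 N) (contact force between pusher and the fingers above 1 N or contact force between pusher and the arm above 1 N).
It fails at once if the pattern plate, date stamp or tape roll is moved more than 30 mm (distance of any of pattern_plate, date_stamp, tape_roll from where it was at the start of the episode above 0.03 m).
It fails at once if the hand press falls over (tilts more than 0.7 rad) (angle between mould_press's own z axis and vertical above 0.7 rad).
It also fails if it takes over 64 s, if anything falls off the work surface, if the arm or the gripper's body presses on something with over 40 N, if the wrist force passes 120 N, or if a joint passes its speed limit or range.

## Working session

There is one attempt and no reset: what is moved stays moved. The work goes in short steps, Python scripts to look and compute and a tool call to move; the robot and the scene stay as the last step left them, time stands still between calls to the robot, and variables do not carry over. Pictures are saved under pics/ and viewed, on a budget of 10 in all, crops included, one or two more only if the job needs it, and the job is handed in when it is done.

Besides the shell and the picture viewer there is one more tool, called by a JSON object that holds its "fn" and its "kwargs". apply_moves: Moves the arm, as the interface text tells. Its arguments: {"type":"object","properties":{"steps":{"type":"array","items":{"type":"array","items":{"type":"array","items":{"type":"number"}}}}},"required":["steps"]}

```bash
mkdir -p pics; ls; cat > h.py <<'E'
import numpy as np,cv2
from station import sense,capture,r,masks_of
def ray(c,u,v):
    f=240/np.tan(np.radians(c['vfov'])/2)
    d=c['T'][:3,:3]@np.array([(u-c['cx'])/f,(v-c['cy'])/f,1.]);return c['T'][:3,3],d
def atz(c,u,v,z):
    o,d=ray(c,u,v);return o+d*(z-o[2])/d[2]
def proj(c,p):
    f=240/np.tan(np.radians(c['vfov'])/2)
    q=c['T'][:3,:3].T@(np.array(p)-c['T'][:3,3]);return q[0]/q[2]*f+c['cx'],q[1]/q[2]*f+c['cy']
def save(c,n):cv2.imwrite('pics/'+n,c['color'][:,:,::-1])
E
python3 - <<'E'
from h import *
for n in('scene','top'):
    c=capture(n);c={**c,'T':np.array(c['T'])} if 0 else c
    save(c,n+'.png');print(n,c['vfov'],c['cx'],c['cy'],np.round(c['T'],3).tolist())
    for t in 'feeder scale mould_press front_cake gate_face lever_grip pusher_face catch_bolt pattern_plate date_stamp tape_roll'.split():
        for m in masks_of(c,t)[:4]:
            ys,xs=np.nonzero(m['pixels']);print(t,round(m['confidence'],2),m['box'],round(xs.mean()),round(ys.mean()))
E
```

```text
pics
scene 47.73360927423395 317.51804770943045 239.44061198790465 [[0.817, -0.352, 0.457, -0.292], [-0.576, -0.465, 0.672, -1.092], [-0.024, -0.813, -0.582, 1.028], [0.0, 0.0, 0.0, 1.0]]
feeder 0.72 [276.4, 178.6, 90.1, 78.8] 313 220
scale 0.68 [286.4, 245.6, 106.8, 92.6] 336 291
mould_press 0.97 [311.0, 316.6, 25.3, 68.2] 324 349
mould_press 0.88 [430.1, 279.6, 50.8, 95.0] 458 330
mould_press 0.57 [361.9, 220.3, 24.0, 63.8] 372 253
front_cake 0.73 [335.3, 226.8, 24.3, 16.3] 345 234
front_cake 0.65 [377.2, 322.5, 25.1, 36.1] 394 340
gate_face 0.53 [345.4, 237.0, 21.4, 13.6] 357 242
gate_face 0.19 [278.2, 181.0, 21.6, 54.6] 285 200
lever_grip 0.62 [276.9, 179.5, 23.8, 57.9] 287 205
pusher_face 0.65 [276.2, 178.3, 92.0, 80.6] 315 221
pusher_face 0.59 [278.0, 193.5, 36.5, 36.2] 303 208
pattern_plate 0.6 [300.2, 261.8, 19.3, 15.4] 309 267
date_stamp 0.83 [380.0, 314.8, 23.7, 44.9] 395 340
date_stamp 0.5 [350.1, 233.8, 20.2, 16.8] 356 242
tape_roll 0.86 [246.4, 194.2, 30.2, 25.6] 261 206
top 45.55930713922474 317.6871453194378 238.35251425585486 [[-0.009, -0.986, 0.164, 0.144], [-1.0, 0.008, -0.008, -0.057], [0.006, -0.164, -0.986, 1.634], [0.0, 0.0, 0.0, 1.0]]
feeder 0.69 [188.9, 172.2, 143.5, 57.5] 253 200
scale 0.69 [318.0, 180.1, 83.1, 107.7] 365 233
mould_press 0.61 [453.4, 181.5, 33.4, 45.2] 470 207
mould_press 0.57 [357.8, 186.5, 24.2, 37.5] 370 204
front_cake 0.72 [297.7, 183.0, 25.1, 26.7] 310 195
front_cake 0.56 [190.6, 175.6, 79.2, 41.1] 226 203
lever_grip 0.68 [212.1, 210.0, 34.1, 20.0] 228 218
pusher_face 0.62 [189.0, 174.9, 78.9, 37.0] 226 203
pattern_plate 0.76 [289.7, 231.4, 18.0, 21.2] 298 242
date_stamp 0.74 [421.1, 239.4, 22.8, 14.2] 432 244
date_stamp 0.65 [214.9, 207.1, 32.9, 21.3] 227 218
tape_roll 0.87 [149.2, 206.5, 44.6, 39.7] 170 225
tape_roll 0.15 [327.2, 196.9, 4.7, 14.1] 328 205
```

```bash
python3 - <<'E'
import cv2
a=cv2.imread('pics/scene.png')[150:400,220:500];cv2.imwrite('pics/sc.png',cv2.resize(a,(672,600),interpolation=2))
a=cv2.imread('pics/top.png')[140:300,140:500];cv2.imwrite('pics/tc.png',cv2.resize(a,(792,352),interpolation=2))
E
```

```text
(no output)
```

View pics/sc.png

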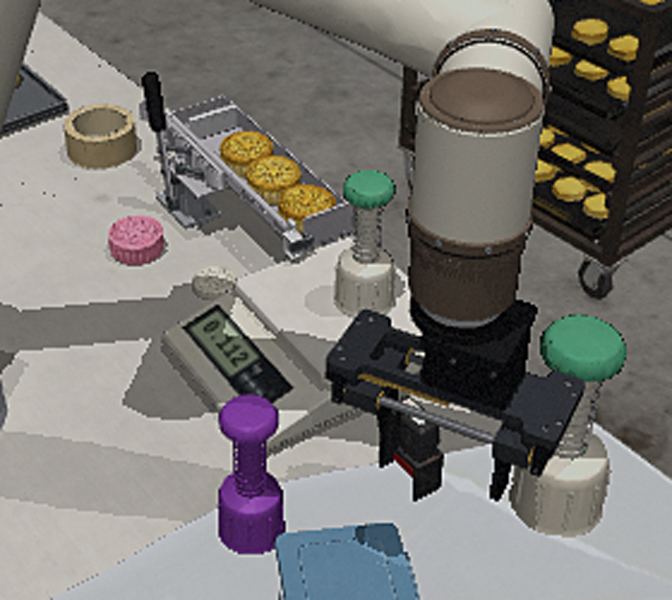

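View pics/tc.png

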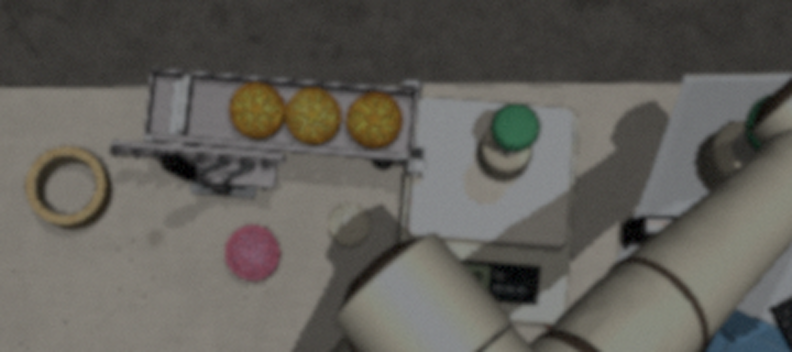

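The scene shows the small green press on the pan (knob at scene px ~(373,228)). The big green press and the purple one are decoys, and so is the pink cake. The top view shows the feeder lying along the world y axis, with the lane at px rows ~175–212 and the pan at px x 326–400.

```bash
python3 - <<'E'
import cv2
a=cv2.imread('pics/top.png')[165:265,200:420];a=cv2.convertScaleAbs(cv2.resize(a,(792,360),interpolation=2),alpha=1.6);cv2.imwrite('pics/z.png',a)
E
```

```text
(no output)
```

View pics/z.png

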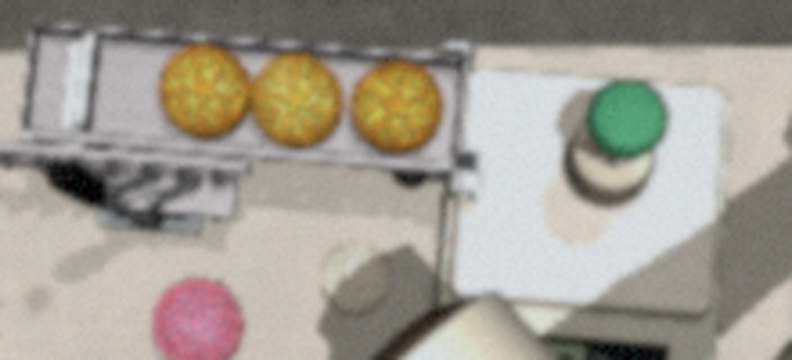

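The zoom (x3.6, origin px 200,165) shows pan corners at about (468,70), (722,85), (713,312) and (450,293), cakes at (205,91), (297,100) and (398,106), and the knob at (627,118).

```bash
cat >> h.py <<'E'
E
python3 - <<'E'
from h import *
c=capture('top');s=capture('scene')
Z=lambda u,v,z:atz(c,200+u/3.6,165+v/3.6,z)
P=[Z(*p,.07)[:2] for p in[(468,70),(722,85),(713,312),(450,293)]]
print('pan',np.round(P,3).tolist())
K=np.array([Z(205,91,.105),Z(297,100,.105),Z(398,106,.105)]);print('cakes',K.round(3).tolist())
d=K[0]-K[2];print('ang',np.degrees(np.arctan2(-d[0],d[1])))
L=np.array([(141,102),(141,-102),(-44,-102),(-44,102)])/1e3
P=np.array(P);a=L-L.mean(0);b=P-P.mean(0)
th=np.arctan2((a[:,0]*b[:,1]-a[:,1]*b[:,0]).sum(),(a*b).sum());R=np.array([[np.cos(th),-np.sin(th)],[np.sin(th),np.cos(th)]])
o=P.mean(0)-R@L.mean(0);print('scale th',np.degrees(th),o,'res',(P-(L@R.T+o)).round(4).tolist())
for n,l in dict(lane_end=(.095,.105),feeder=(.095,.255),grip=(.002,.38),place=(.11,-.17)).items():print(n,(R@l+o).round(3))
print('knob top-view',Z(627,118,.2225).round(4))
for nm,cc in(('top',c),('scene',s)):
  h=cv2.cvtColor(cc['color'],cv2.COLOR_RGB2HSV);m=cv2.inRange(h,(60,80,40),(95,255,255))
  n,_,st,ce=cv2.connectedComponentsWithStats(m)
  for i in range(1,n):
    if st[i,4]>60:print(nm,'green',ce[i].round(1),st[i],atz(cc,*ce[i],.2225).round(4))
# grip rest in feeder frame, pixel check + lines
for m in masks_of(s,'lever_grip')[:1]:print(m['box'])
g=np.append(R@[.002,.38]+o,.16);print('grip proj',proj(s,g),proj(c,g))
le=np.append(R@[.095,.105]+o,.072);print('lane_end proj',proj(s,le),proj(c,le))
for q in[(.055,.105),(.135,.105)]:print(proj(c,np.append(R@q+o,.072)),proj(s,np.append(R@q+o,.072)))
np.savez('pose.npz',R=R,o=o)
E
```

```text
pan [[0.558, -0.106], [0.544, -0.305], [0.365, -0.292], [0.381, -0.09]]
cakes [[0.534, 0.096, 0.105], [0.526, 0.026, 0.105], [0.521, -0.051, 0.105]]
ang -4.992911985725851
scale th -4.440795012274516 [ 0.41386266 -0.19423029] res [[-0.0044, -0.0024], [-0.0022, 0.0023], [0.003, 0.0008], [0.0036, -0.0007]]
lane_end [ 0.517 -0.097]
feeder [0.528 0.053]
grip [0.445 0.184]
place [ 0.51  -0.372]
knob top-view [ 0.4819 -0.2127  0.2225]
top green [373.6 197.6] [364 188  20  20 329] [ 0.4825 -0.2113  0.2225]
top green [612.4 262.7] [601 244  18  44 407] [ 0.3113 -0.8031  0.2225]
scene green [373.2 228.3] [363 221  22  16 275] [ 0.4853 -0.2089  0.2225]
scene green [462.9 294.4] [446 281  35  28 762] [ 0.4766 -0.5269  0.2225]
scene green [564. 468.] [556 455  17  25  81] [ 0.2934 -0.9071  0.2225]
[278.5, 181.2, 22.6, 52.9]
grip proj (np.float64(281.66266656974665), np.float64(192.56078658712204)) (np.float64(220.98483720896252), np.float64(218.05626235604217))
lane_end proj (np.float64(354.99419255908776), np.float64(249.69343990271048)) (np.float64(327.0031049984209), np.float64(198.5642694587853))
(np.float64(326.0619191388198), np.float64(212.49969914680867)) (np.float64(343.57619568368324), np.float64(254.12103693329624))
(np.float64(327.93659655347665), np.float64(184.7427635392674)) (np.float64(366.1832301290578), np.float64(245.35462723175704))
```

```bash
cat >> h.py <<'E'
from scipy.spatial.transform import Rotation as Ro
def to(p,yaw=None):
    "tool-frame shift (mm) to p; yaw deg = heading of tool y axis in world, tool down"
    s=sense();R=np.array(s['ee_rot']);print('t',s['time_s'],'tcp',np.round(s['tcp_pos'],4),'F',np.round(s['wrist_force'],1),'w',s['gripper_width'],'j6',np.round(s['joints'][5],1))
    print('shift',np.round(R.T@(np.array(p)-s['tcp_pos'])*1e3,1))
    if yaw is not None:
        a=np.radians(yaw);y=np.array([np.cos(a),np.sin(a),0]);z=np.array([0,0,-1.]);T=np.c_[np.cross(y,z),y,z]
        rv=Ro.from_matrix(R.T@T).as_rotvec();print('rot',rv.round(4),'shift in target axes',np.round(T.T@(np.array(p)-s['tcp_pos'])*1e3,1))
E
python3 - <<'E'
from h import *
print(np.round(sense()['ee_rot'],3))
for y in(-4.7,175.3):to([.484,-.21,.30],y)
s=capture('scene');print(atz(s,453,358,0.03),atz(s,463,294,.2))
E
```

```text
[[-0.902 -0.431  0.   ]
 [-0.431  0.902  0.   ]
 [-0.     0.    -1.   ]]
t 1.35 tcp [ 0.2695 -0.5639  0.2396] F [ 0.4 -0.8 -0.3] w 1.0016298201801705 j6 -14.8
shift [-346.1  226.8  -60.4]
rot [0.     0.     2.0987] shift in target axes [370.3 184.8 -60.4]
t 1.35 tcp [ 0.2695 -0.5639  0.2396] F [ 0.4 -0.8 -0.3] w 1.0016298201801705 j6 -14.8
shift [-346.1  226.8  -60.4]
rot [-0.      0.     -1.0429] shift in target axes [-370.3 -184.8  -60.4]
[ 0.46933795 -0.53573829  0.03      ] [ 0.49941362 -0.51018317  0.2       ]
```

{"fn": "apply_moves", "kwargs": {"steps": [[[1,0,0,-45,0,0,-0.1738],[1,0,0,-45,0,0,-0.1738],[1,0,0,0,0,0,-0.1738],[1,0,0,0,0,0,-0.1738],[1,0,0,0,0,0,-0.1738],[1,0,0,0,0,0,-0.1738],[1,-46,-23,0,0,0,0],[1,-46,-23,0,0,0,0],[1,-46,-23,0,0,0,0],[1,-46,-23,0,0,0,0],[1,-46,-23,0,0,0,0],[1,-46,-23,0,0,0,0]]]}}

```text
time_s: 2.9
tcp_pos: [0.4303, -0.2987, 0.3298]
ee_rot: [[-0.082, -0.997, 0.001], [-0.997, 0.082, -0.0], [0.0, -0.001, -1.0]]
wrist_force: [0.4, -0.4, -0.7]
gripper_width: 1.001
```

{"fn": "apply_moves", "kwargs": {"steps": [[[1,-46,-23,0,0,0,0],[1,-46,-23,0,0,0,0],[1,0,0,0,0,0,0],[1,0,0,0,0,0,0]]]}}

```text
time_s: 3.4
tcp_pos: [0.483, -0.2122, 0.3296]
ee_rot: [[-0.081, -0.997, -0.0], [-0.997, 0.081, -0.0], [0.0, 0.0, -1.0]]
wrist_force: [0.5, -0.9, 1.1]
gripper_width: 1.0
```

```bash
python3 - <<'E'
from h import *
to([.484,-.21,.2205],175.3)
s=capture('scene');a=s['color'][150:400,220:500];cv2.imwrite('pics/a.png',cv2.resize(a,(672,600),interpolation=2)[:,:,::-1])
print(proj(s,sense()['tcp_pos']))
E
```

```text
t 3.4 tcp [ 0.483  -0.2122  0.3296] F [ 0.5 -0.9  1.1] w 0.9999219430947852 j6 1.4
shift [ -2.3  -0.8 109.1]
rot [ 0.0002 -0.0002  0.0005] shift in target axes [ -2.2  -0.8 109.1]
(np.float64(374.9168489339355), np.float64(193.91358714365813))
```

View pics/a.png

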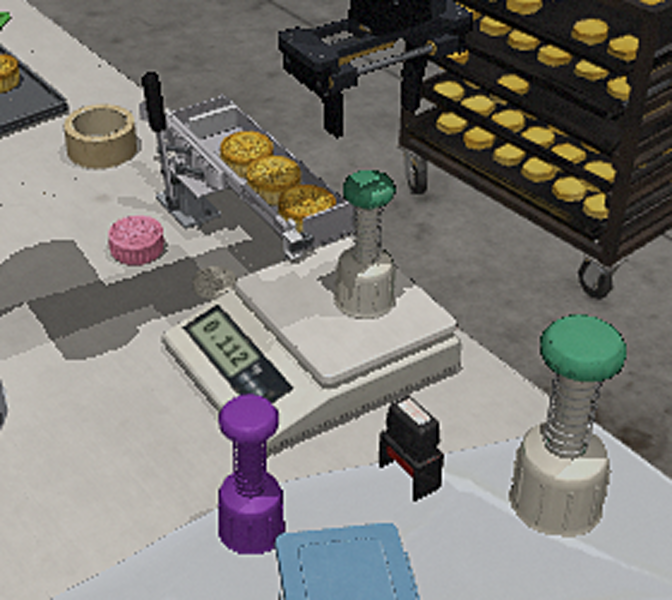

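The gripper is above the press, with the knob directly below at crop (369,190). The pan is now fully visible, with corners at about (237,285), (330,382), (458,325).

{"fn": "apply_moves", "kwargs": {"steps": [[[1,-2,-1,36,0,0,0],[1,0,0,36,0,0,0],[1,0,0,27,0,0,0],[1,0,0,10,0,0,0],[0.3,0,0,0,0,0,0],[0.3,0,0,0,0,0,0],[0.3,0,0,0,0,0,0],[0.3,0,0,0,0,0,0],[0.3,0,0,0,0,0,0]]]}}

```text
time_s: 4.58
tcp_pos: [0.4845, -0.2104, 0.2213]
ee_rot: [[-0.082, -0.997, 0.001], [-0.997, 0.082, -0.0], [0.0, -0.001, -1.0]]
wrist_force: [-0.5, 0.3, 2.2]
gripper_width: 0.63
```

```bash
python3 - <<'E'
from h import *
s=capture('scene');g=lambda u,v,z:atz(s,220+u/2.4,150+v/2.4,z).round(3)
print('pan',g(237,285,.07),g(330,382,.07),g(458,325,.07))
print('stamp',g(412,482,0),'decoy',g(560,515,0.0),'purple',g(250,535,0))
for p in[(.51,-.372,0),(.51,-.372,.222)]:
  u,v=proj(s,p);print('place crop px',(u-220)*2.4,(v-150)*2.4)
to([.51,-.372,.152])
E
```

```text
pan [ 0.381 -0.104  0.07 ] [ 0.365 -0.299  0.07 ] [ 0.538 -0.312  0.07 ]
stamp [ 0.386 -0.411  0.   ] decoy [ 0.477 -0.534  0.   ] purple [ 0.208 -0.368  0.   ]
place crop px 472.11288125886176 411.23193327301215
place crop px 490.1960176183572 252.55725560241942
t 4.625 tcp [ 0.4845 -0.2104  0.2213] F [-0.9 -0.2  3.7] w 0.6327590498567227 j6 1.1
shift [158.9 -38.6  69.4]
```

{"fn": "apply_moves", "kwargs": {"steps": [[[0.3,0,0,-15,0,0,0],[0.3,0,0,-25,0,0,0],[0.3,0,0,-15,0,0,0],[0.3,27,-6,0,0,0,0],[0.3,37,-9,0,0,0,0],[0.3,37,-9,0,0,0,0],[0.3,35,-9,0,0,0,0],[0.3,23,-6,0,0,0,0],[0.3,0,0,0,0,0,0],[0.3,0,0,40,0,0,0]]]}}

```text
time_s: 5.88
tcp_pos: [0.5119, -0.3728, 0.2387]
ee_rot: [[-0.082, -0.997, 0.007], [-0.997, 0.082, -0.004], [0.003, -0.008, -1.0]]
wrist_force: [0.6, 0.7, -2.0]
gripper_width: 0.629
```

{"fn": "apply_moves", "kwargs": {"steps": [[[0.3,0,0,40,0,0,0],[0.3,0,0,25,0,0,0],[0.3,0,0,14,0,0,0],[0.3,0,0,4,0,0,0],[0.3,0,0,0,0,0,0]]]}}

```text
time_s: 6.5
tcp_pos: [0.5106, -0.3721, 0.1535]
ee_rot: [[-0.082, -0.997, 0.001], [-0.997, 0.082, -0.001], [0.001, -0.001, -1.0]]
wrist_force: [0.3, 0.3, -0.7]
gripper_width: 0.629
```

{"fn": "apply_moves", "kwargs": {"steps": [[[0.3,0,0,1.5,0,0,0],[0.3,0,0,0.5,0,0,0],[0.8,0,0,0,0,0,0],[0.9,0,0,0,0,0,0],[1,0,0,0,0,0,0],[1,0,0,0,0,0,0],[1,0,0,-15,0,0,0],[1,0,0,-45,0,0,0],[1,0,0,-45,0,0,0],[1,0,0,-10,0,0,0]]]}}

```text
time_s: 7.75
tcp_pos: [0.5115, -0.373, 0.2711]
ee_rot: [[-0.082, -0.997, 0.008], [-0.997, 0.082, -0.005], [0.004, -0.008, -1.0]]
wrist_force: [-0.4, 0.4, 0.6]
gripper_width: 1.003
```

```bash
python3 - <<'E'
from h import *
s=capture('scene');a=s['color'][180:380,260:500];cv2.imwrite('pics/b.png',cv2.resize(a,(720,600),interpolation=2)[:,:,::-1])
for m in masks_of(s,'mould_press')[:3]:print(m['box'],m['confidence'])
to([.5,-.25,.3])
c=capture('top');a=c['color'][165:265,200:420];cv2.imwrite('pics/zt.png',cv2.convertScaleAbs(cv2.resize(a,(792,360),interpolation=2),alpha=1.6)[:,:,::-1])
E
```

```text
[434.4, 281.7, 46.8, 94.7] 0.71
[405.6, 270.2, 31.0, 64.0] 0.69
[310.0, 315.0, 28.2, 68.8] 0.57
t 7.85 tcp [ 0.5106 -0.3722  0.2679] F [ 0.  -0.4  0.5] w 1.001931570827741 j6 16.7
shift [-120.9   20.4  -32.4]
```

View pics/b.png

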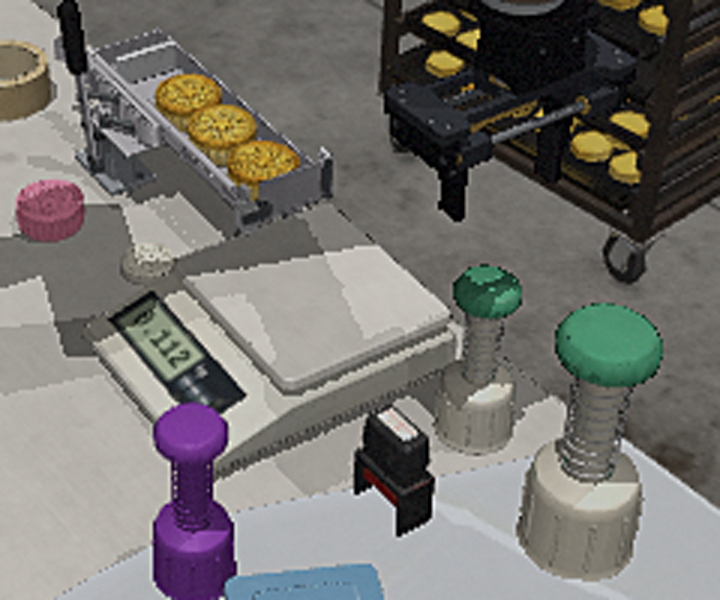

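The press stands upright on the bench at crop (477,420). The gate shows between the posts at crop (250,210) and (328,170). I'll refit the pan pose from this view.

```bash
python3 - <<'E'
from h import *
s=capture('scene');P=np.array([atz(s,260+u/3,180+v/3,.07)[:2] for u,v in[(187,281),(288,390),(455,318),(335,208)]])
L=np.array([(-44,102),(-44,-102),(141,-102),(141,102)])/1e3
a=L-L.mean(0);b=P-P.mean(0)
th=np.arctan2((a[:,0]*b[:,1]-a[:,1]*b[:,0]).sum(),(a*b).sum());R=np.array([[np.cos(th),-np.sin(th)],[np.sin(th),np.cos(th)]])
o=P.mean(0)-R@L.mean(0);print('th',np.degrees(th),o,'res',(P-(L@R.T+o)).round(4).tolist())
for n,l in dict(lane_end=(.095,.105),grip=(.002,.38),gripbehind=(.002,.43)).items():print(n,(R@l+o).round(3))
c=capture('top')
for m in masks_of(s,'lever_grip')[:1]+masks_of(c,'lever_grip')[:1]:print(m['box'],m['confidence'])
# black grip pixel line in scene
h=cv2.cvtColor(s['color'],cv2.COLOR_RGB2HSV);sub=h[178:206,278:292,2]<60
ys,xs=np.nonzero(sub);print('black',xs.min()+278,xs.max()+278,ys.min()+178,ys.max()+178,(xs.mean()+278,ys.mean()+178))
h=cv2.cvtColor(c['color'],cv2.COLOR_RGB2HSV);sub=(h[205:225,208:235,2]<35)
ys,xs=np.nonzero(sub);print('blacktop',xs.min()+208,xs.max()+208,ys.min()+205,ys.max()+205,(xs.mean()+208,ys.mean()+205))
g=np.append(R@[.002,.38]+o,.16);print(proj(s,g),proj(c,g))
np.savez('pose2.npz',R=R,o=o)
E
```

```text
th -3.896508225485174 [ 0.40994107 -0.21269282] res [[0.0035, -0.0197], [0.0008, 0.0127], [-0.0054, 0.0094], [0.0011, -0.0025]]
lane_end [ 0.512 -0.114]
grip [0.438 0.166]
gripbehind [0.441 0.216]
[276.4, 180.5, 25.2, 56.4] 0.56
[212.7, 210.2, 29.6, 17.6] 0.63
black 279 288 180 204 (np.float64(283.76646706586826), np.float64(191.77844311377245))
blacktop 213 229 210 221 (np.float64(221.4016393442623), np.float64(215.18852459016392))
(np.float64(282.7258323192453), np.float64(195.69590552571557)) (np.float64(227.86617659250777), np.float64(220.81265608598767))
```

View pics/zt.png

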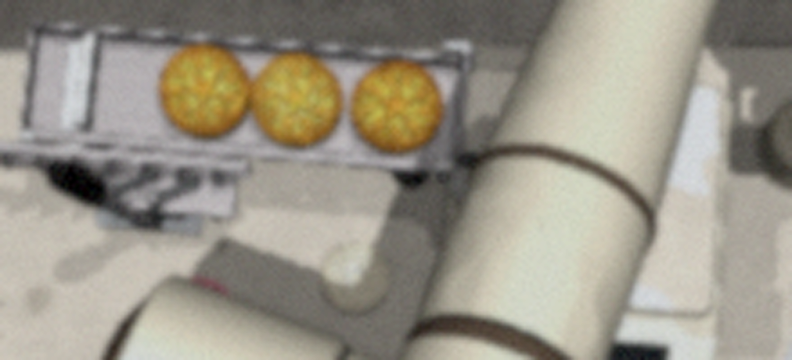

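The top view puts the outlet edge at zoom x≈457 with the gate just behind it. That agrees with the first pose fit (lane_end (0.517,-0.097), angle -4.6°), so I'll use that; the scene-view fit had large residuals.

{"fn": "apply_moves", "kwargs": {"steps": [[[0,0,0,-25,0,0,0],[0,-40,3,0,0,0,0],[0,-50,4,0,0,0,0],[0,-50,4,0,0,0,0],[0,-45,3,0,0,0,0],[0,-30,2,20,0,0,0],[0,0,0,45,0,0,0],[0,0,0,45,0,0,0],[0,0,0,40,0,0,0],[0,0,0,30,0,0,0],[0,0,0,8,0,0,0],[0,0,0,0,0,0,0]]]}}

```text
time_s: 9.6
tcp_pos: [0.5119, -0.1565, 0.1024]
ee_rot: [[-0.082, -0.997, -0.001], [-0.997, 0.082, -0.0], [0.0, 0.001, -1.0]]
wrist_force: [0.5, 0.8, 0.5]
gripper_width: 0.006
```

```bash
python3 - <<'E'
from h import *
to([.516,-.109,.102])
s=capture('scene');a=s['color'][190:290,290:410];cv2.imwrite('pics/c.png',cv2.resize(a,(720,600),interpolation=2)[:,:,::-1])
E
```

```text
t 9.6 tcp [ 0.5119 -0.1565  0.1024] F [0.5 0.8 0.5] w 0.005912683350081576 j6 -5.1
shift [-47.7  -0.2   0.4]
```

View pics/c.png

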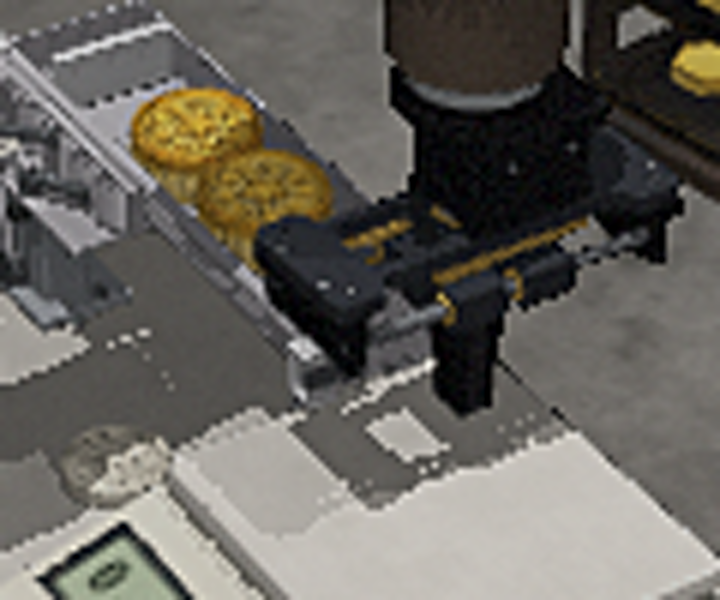

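The closed fingers hang over the pan, about 45 mm in front of the gate and centred on it. Pressing inward now.

{"fn": "apply_moves", "kwargs": {"steps": [[[0,-20,0,0,0,0,0],[0,-12,0,0,0,0,0],[0,-3,0,0,0,0,0],[0,-2,0,0,0,0,0],[0,-2,0,0,0,0,0]]]}}

```text
time_s: 10.28
tcp_pos: [0.515, -0.1176, 0.1027]
ee_rot: [[-0.082, -0.997, 0.0], [-0.997, 0.082, -0.0], [-0.0, -0.0, -1.0]]
wrist_force: [-0.1, 0.9, -0.3]
gripper_width: 0.006
```

{"fn": "apply_moves", "kwargs": {"steps": [[[0,-3,0,0,0,0,0],[0,-2,0,0,0,0,0],[0,-1,0,0,0,0,0],[0,0,0,0,0,0,0]]]}}

```text
time_s: 10.78
tcp_pos: [0.5153, -0.1124, 0.1025]
ee_rot: [[-0.082, -0.997, -0.0], [-0.997, 0.082, -0.001], [0.001, 0.0, -1.0]]
wrist_force: [0.3, -5.3, -1.3]
gripper_width: 0.004
```

{"fn": "apply_moves", "kwargs": {"steps": [[[0,-1,0,0,0,0,0],[0,-1,0,0,0,0,0],[0,0,0,0,0,0,0]]]}}

```text
time_s: 11.15
tcp_pos: [0.5155, -0.1104, 0.1025]
ee_rot: [[-0.082, -0.997, -0.001], [-0.997, 0.082, -0.001], [0.001, 0.0, -1.0]]
wrist_force: [0.4, -5.3, -1.8]
gripper_width: 0.008
```

{"fn": "apply_moves", "kwargs": {"steps": [[[0,-1,0,0,0,0,0],[0,0,0,0,0,0,0]]]}}

```text
time_s: 11.4
tcp_pos: [0.5156, -0.1091, 0.1025]
ee_rot: [[-0.082, -0.997, -0.0], [-0.997, 0.082, -0.001], [0.001, 0.0, -1.0]]
wrist_force: [0.3, -4.3, 0.5]
gripper_width: 0.006
```

{"fn": "apply_moves", "kwargs": {"steps": [[[0,-1,0,0,0,0,0],[0,0,0,0,0,0,0]]]}}

```text
time_s: 11.65
tcp_pos: [0.5158, -0.1077, 0.1025]
ee_rot: [[-0.082, -0.997, -0.0], [-0.997, 0.082, -0.0], [0.0, 0.0, -1.0]]
wrist_force: [0.2, -5.7, -1.7]
gripper_width: 0.007
```

{"fn": "apply_moves", "kwargs": {"steps": [[[0,20,0,0,0,0,0],[0,40,0,0,0,0,0],[0,50,0,0,0,0,0],[0,20,0,0,0,0,0],[0,0,0,-40,0,0,0],[0,0,0,-60,0,0,0],[0,0,0,-50,0,0,0],[0,0,0,0,0,0,0]]]}}

```text
time_s: 12.65
tcp_pos: [0.5078, -0.2369, 0.2577]
ee_rot: [[-0.081, -0.997, 0.011], [-0.997, 0.081, -0.002], [0.001, -0.011, -1.0]]
wrist_force: [0.1, 0.7, 0.1]
gripper_width: 0.004
```

```bash
python3 - <<'E'
from h import *
to([.449,.22,.25])
s=capture('scene');a=s['color'][170:290,270:410];cv2.imwrite('pics/d.png',cv2.resize(a,(700,600),interpolation=2)[:,:,::-1])
c=capture('top');a=c['color'][165:265,200:420];cv2.imwrite('pics/zt2.png',cv2.convertScaleAbs(cv2.resize(a,(792,360),interpolation=2),alpha=1.6)[:,:,::-1])
# triangulate grip
o1,d1=ray(s,283.8,191.8);o2,d2=ray(c,221.4,215.2)
A=np.c_[d1,-d2];t=np.linalg.lstsq(A,o2-o1,rcond=None)[0];print('grip',o1+d1*t[0],o2+d2*t[1])
E
```

```text
t 12.65 tcp [ 0.5078 -0.2369  0.2577] F [0.1 0.7 0.1] w 0.004212128636083828 j6 3.8
shift [-450.7   95.6    6.3]
grip [0.45264122 0.18351598 0.16055653] [0.45280947 0.1834324  0.16057817]
```

View pics/d.png

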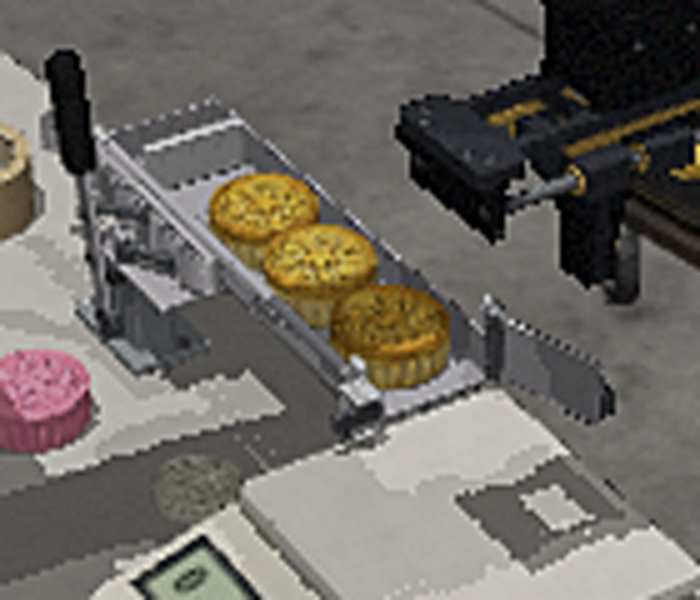

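The gate has swung open over the pan's +x edge (crop 545,355). The cakes are untouched in the lane. The grip triangulates to (0.453,0.184,0.161).

{"fn": "apply_moves", "kwargs": {"steps": [[[0,-30,6,0,0,0,0],[0,-48,9,0,0,0,0],[0,-50,10,0,0,0,0],[0,-50,10,0,0,0,0],[0,-50,10,0,0,0,0],[0,-50,9,0,0,0,0],[0,-50,9,0,0,0,0],[0,-50,9,0,0,0,0],[0,-50,9,0,0,0,0],[0,-37,8,0,0,0,0],[0,0,0,0,0,0,0],[0,0,0,0,0,0,0]]]}}

```text
time_s: 14.25
tcp_pos: [0.4539, 0.2331, 0.2512]
ee_rot: [[-0.082, -0.997, -0.003], [-0.997, 0.082, -0.002], [0.002, 0.002, -1.0]]
wrist_force: [0.4, 0.0, -0.4]
gripper_width: 0.006
```

```bash
python3 - <<'E'
from h import *
to([.457,.2335,.165],175.3)
E
```

```text
t 14.25 tcp [0.4539 0.2331 0.2512] F [ 0.4  0.  -0.4] w 0.005538850992330414 j6 -50.1
shift [-0.8 -3.3 86.2]
rot [ 0.0024 -0.002   0.0001] shift in target axes [-0.6 -3.1 86.2]
```

{"fn": "apply_moves", "kwargs": {"steps": [[[0,0,-3,30,0,0,0],[0,0,0,35,0,0,0],[0,0,0,20,0,0,0],[0,0,0,0,0,0,0],[0,15,0,0,0,0,0],[0,8,0,0,0,0,0],[0,0,0,0,0,0,0]]]}}

```text
time_s: 15.12
tcp_pos: [0.4561, 0.2102, 0.1686]
ee_rot: [[-0.083, -0.997, 0.002], [-0.997, 0.083, 0.002], [-0.002, -0.002, -1.0]]
wrist_force: [0.1, 1.7, 0.2]
gripper_width: 0.006
```

{"fn": "apply_moves", "kwargs": {"steps": [[[0,4,0,0,0,0,0],[0,4,0,0,0,0,0],[0,4,0,0,0,0,0],[0,0,0,0,0,0,0]]]}}

```text
time_s: 15.62
tcp_pos: [0.4548, 0.1983, 0.1676]
ee_rot: [[-0.082, -0.997, 0.0], [-0.997, 0.082, 0.0], [-0.0, -0.0, -1.0]]
wrist_force: [-1.1, 3.3, 2.0]
gripper_width: 0.007
```

{"fn": "apply_moves", "kwargs": {"steps": [[[0,10,0,0,0,0,0],[0,12,0,0,0,0,0],[0,12,0,0,0,0,0],[0,12,0,0,0,0,0],[0,5,0,0,0,0,0],[0,0,0,0,0,0,0]]]}}

```text
time_s: 16.38
tcp_pos: [0.4503, 0.147, 0.1673]
ee_rot: [[-0.083, -0.997, -0.001], [-0.997, 0.083, -0.0], [0.0, 0.001, -1.0]]
wrist_force: [-0.9, 3.2, -0.4]
gripper_width: 0.007
```

{"fn": "apply_moves", "kwargs": {"steps": [[[0,4,0,0,0,0,0],[0,4,0,0,0,0,0],[0,0,0,0,0,0,0]]]}}

```text
time_s: 16.75
tcp_pos: [0.4498, 0.1407, 0.1669]
ee_rot: [[-0.083, -0.997, 0.0], [-0.997, 0.083, 0.003], [-0.003, 0.0, -1.0]]
wrist_force: [-1.3, 9.0, -1.9]
gripper_width: 0.004
```

{"fn": "apply_moves", "kwargs": {"steps": [[[0,3,0,0,0,0,0],[0,0,0,0,0,0,0]]]}}

```text
time_s: 17.0
tcp_pos: [0.4498, 0.14, 0.1668]
ee_rot: [[-0.083, -0.997, 0.001], [-0.997, 0.083, 0.007], [-0.007, -0.001, -1.0]]
wrist_force: [-3.8, 16.0, -2.7]
gripper_width: 0.006
```

The front stop is at TCP y≈0.140. I'll draw back past the rest position and measure the pusher and cakes.

{"fn": "apply_moves", "kwargs": {"steps": [[[0,-12,0,0,0,0,0],[0,-16,0,0,0,0,0],[0,-18,0,0,0,0,0],[0,-18,0,0,0,0,0],[0,-12,0,0,0,0,0],[0,0,0,0,0,0,0],[0,0,0,0,0,0,0]]]}}

```text
time_s: 17.88
tcp_pos: [0.4556, 0.2119, 0.1675]
ee_rot: [[-0.082, -0.997, -0.001], [-0.997, 0.082, -0.001], [0.001, 0.001, -1.0]]
wrist_force: [-0.3, -0.6, 0.4]
gripper_width: 0.004
```

```bash
cat >> h.py <<'E'
def cakes():
    "cake centres in the lane frame (y past lane_end) from scene and top, orange-yellow blobs"
    P=np.load('pose.npz');R,o=P['R'],P['o'];le=R@[.095,.105]+o
    for n in('scene','top'):
        c=capture(n)
        for m in masks_of(c,'front_cake')[:6]:
            ys,xs=np.nonzero(m['pixels']);col=c['color'][m['pixels']].mean(0)
            if m['box'][2]>45:continue
            b=m['box'];p=atz(c,b[0]+b[2]/2,b[1]+b[3]/2,.088 if n=='scene' else .1)
            print(n,round(m['confidence'],2),'lane',np.round(R.T@(p[:2]-le),3),col.round())
    return c
E
python3 - <<'E'
from h import *
c=cakes();print(sense()['tcp_pos'],sense()['wrist_force'])
s=capture('scene');b=s['color'][170:290,270:410]
b=cv2.resize(b,(700,600),interpolation=2);cv2.imwrite('pics/e.png',b[:,:,::-1])
E
```

```text
scene 0.69 lane [0.013 0.047] [146. 115.  43.]
top 0.82 lane [-0.003  0.049] [101.  82.  40.]
[0.45581361 0.2118656  0.16765065] [ 0.70936515  0.0823573  -0.16881657]
```

View pics/e.png

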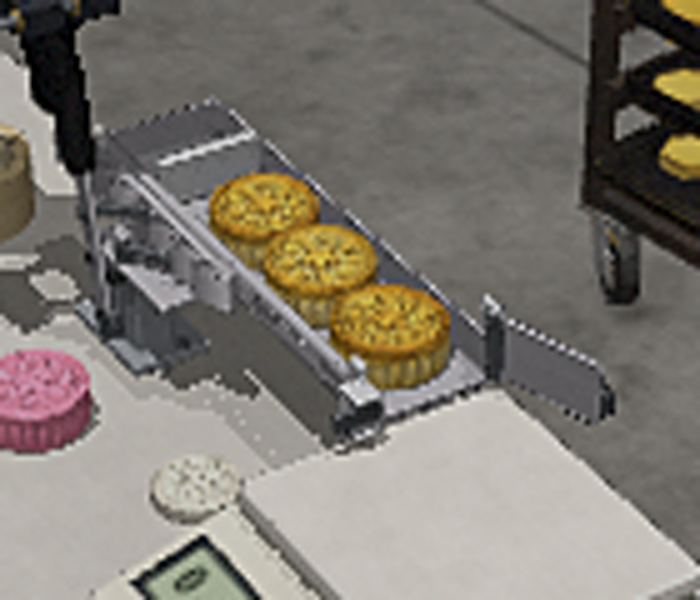

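Cakes have not moved yet. The pusher bar advanced only part of a tooth (crop y 148→160). I'll measure its travel in the top view.

```bash
cat >> h.py <<'E'
def pusher(img=None,c=None):
    "profile of the lane along x_lane=+0.0 at z=.109, top view: bright plate"
    P=np.load('pose.npz');R,o=P['R'],P['o'];le=R@[.095,.105]+o
    c=c or capture('top');g=(img if img is not None else c['color']).mean(2).astype(np.float32)
    ys=np.arange(.12,.36,.004);v=0
    for x in(-.02,-.01,0,.01,.02):
        uv=np.array([proj(c,np.append(R@[x,y]+le,.109)) for y in ys],np.float32)
        v=v+cv2.remap(g,uv[:,0],uv[:,1],1)[:,0]/5
    print({int(y*1000):int(b) for y,b in zip(ys,v)})
E
python3 - <<'E'
from h import *
pusher();print('before');pusher(cv2.imread('pics/top.png'))
E
```

```text
{120: 89, 124: 88, 128: 86, 132: 88, 136: 91, 140: 86, 144: 81, 148: 77, 152: 76, 156: 79, 160: 76, 164: 69, 168: 68, 172: 71, 176: 74, 180: 78, 184: 81, 188: 84, 192: 84, 196: 81, 200: 81, 204: 84, 208: 82, 212: 80, 216: 78, 220: 77, 224: 79, 228: 90, 232: 107, 236: 115, 240: 115, 244: 116, 248: 115, 252: 112, 256: 95, 260: 73, 264: 106, 268: 129, 272: 124, 276: 107, 280: 84, 284: 69, 288: 64, 292: 57, 296: 43, 300: 36, 304: 35, 308: 23, 312: 10, 316: 10, 320: 14, 324: 27, 328: 35, 332: 36, 336: 37, 340: 37, 344: 39, 348: 42, 352: 47, 356: 50}
before
{120: 88, 124: 86, 128: 85, 132: 87, 136: 89, 140: 85, 144: 80, 148: 76, 152: 75, 156: 77, 160: 74, 164: 68, 168: 67, 172: 69, 176: 73, 180: 77, 184: 79, 188: 82, 192: 82, 196: 80, 200: 80, 204: 83, 208: 82, 212: 79, 216: 77, 220: 76, 224: 77, 228: 88, 232: 106, 236: 113, 240: 113, 244: 113, 248: 113, 252: 113, 256: 112, 260: 113, 264: 112, 268: 112, 272: 111, 276: 93, 280: 69, 284: 102, 288: 129, 292: 130, 296: 133, 300: 125, 304: 115, 308: 113, 312: 112, 316: 112, 320: 108, 324: 88, 328: 71, 332: 98, 336: 114, 340: 118, 344: 116, 348: 116, 352: 115, 356: 115}
```

Travel is now about 0.031 (it started around 0.012), so about five more full strokes. I'll do two, then check.

{"fn": "apply_moves", "kwargs": {"steps": [[[0,8,0,0,0,0,0],[0,14,0,0,0,0,0],[0,16,0,0,0,0,0],[0,16,0,0,0,0,0],[0,14,0,0,0,0,0],[0,8,0,0,0,0,0],[0,0,0,0,0,0,0],[0,-14,0,0,0,0,0],[0,-22,0,0,0,0,0],[0,-22,0,0,0,0,0],[0,-18,0,0,0,0,0],[0,0,0,0,0,0,0]]]}}

```text
time_s: 19.73
tcp_pos: [0.4558, 0.2134, 0.1671]
ee_rot: [[-0.08, -0.997, -0.001], [-0.997, 0.08, -0.002], [0.002, 0.001, -1.0]]
wrist_force: [0.2, 0.1, -0.2]
gripper_width: 0.005
```

{"fn": "apply_moves", "kwargs": {"steps": [[[0,0,0,0,0,0,0],[0,14,0,0,0,0,0],[0,18,0,0,0,0,0],[0,18,0,0,0,0,0],[0,18,0,0,0,0,0],[0,8,0,0,0,0,0],[0,0,0,0,0,0,0]]]}}

```text
time_s: 20.6
tcp_pos: [0.4503, 0.1396, 0.168]
ee_rot: [[-0.085, -0.996, 0.004], [-0.996, 0.085, 0.01], [-0.01, -0.003, -1.0]]
wrist_force: [-3.4, 15.8, -0.7]
gripper_width: 0.003
```

{"fn": "apply_moves", "kwargs": {"steps": [[[0,-14,0,0,0,0,0],[0,-22,0,0,0,0,0],[0,-22,0,0,0,0,0],[0,-18,0,0,0,0,0],[0,0,0,0,0,0,0],[0,0,0,0,0,0,0]]]}}

```text
time_s: 21.35
tcp_pos: [0.4555, 0.212, 0.1672]
ee_rot: [[-0.082, -0.997, -0.001], [-0.997, 0.082, -0.001], [0.001, 0.001, -1.0]]
wrist_force: [0.2, 0.1, 0.3]
gripper_width: 0.003
```

```bash
python3 - <<'E'
from h import *
pusher();cakes()
E
```

```text
{120: 85, 124: 81, 128: 78, 132: 78, 136: 78, 140: 73, 144: 70, 148: 70, 152: 73, 156: 78, 160: 84, 164: 84, 168: 85, 172: 83, 176: 82, 180: 81, 184: 83, 188: 81, 192: 78, 196: 75, 200: 73, 204: 68, 208: 89, 212: 124, 216: 133, 220: 134, 224: 135, 228: 125, 232: 115, 236: 116, 240: 115, 244: 115, 248: 115, 252: 115, 256: 115, 260: 115, 264: 114, 268: 113, 272: 104, 276: 87, 280: 70, 284: 67, 288: 65, 292: 58, 296: 43, 300: 34, 304: 36, 308: 24, 312: 11, 316: 9, 320: 12, 324: 26, 328: 35, 332: 37, 336: 38, 340: 39, 344: 39, 348: 42, 352: 46, 356: 50}
scene 0.82 lane [0.007 0.027] [147. 118.  46.]
scene 0.17 lane [-0.071  0.282] [43. 43. 44.]
top 0.76 lane [-0.008  0.033] [101.  81.  37.]
```

Both strokes gave one tooth each. Travel is ≈0.085 and the front cake is at y≈0.03 (0.034 predicted). Three more strokes are needed; I'll do two and check.

{"fn": "apply_moves", "kwargs": {"steps": [[[0,12,0,0,0,0,0],[0,16,0,0,0,0,0],[0,16,0,0,0,0,0],[0,16,0,0,0,0,0],[0,10,0,0,0,0,0],[0,6,0,0,0,0,0],[0,0,0,0,0,0,0],[0,-14,0,0,0,0,0],[0,-22,0,0,0,0,0],[0,-22,0,0,0,0,0],[0,-18,0,0,0,0,0],[0,0,0,0,0,0,0]]]}}

```text
time_s: 23.1
tcp_pos: [0.4558, 0.2134, 0.1671]
ee_rot: [[-0.08, -0.997, -0.001], [-0.997, 0.08, -0.002], [0.002, 0.001, -1.0]]
wrist_force: [-0.6, -0.4, 0.6]
gripper_width: 0.004
```

{"fn": "apply_moves", "kwargs": {"steps": [[[0,0,0,0,0,0,0],[0,12,0,0,0,0,0],[0,16,0,0,0,0,0],[0,16,0,0,0,0,0],[0,16,0,0,0,0,0],[0,10,0,0,0,0,0],[0,6,0,0,0,0,0],[0,0,0,0,0,0,0]]]}}

```text
time_s: 24.1
tcp_pos: [0.4505, 0.1397, 0.1679]
ee_rot: [[-0.085, -0.996, 0.005], [-0.996, 0.085, 0.01], [-0.01, -0.004, -1.0]]
wrist_force: [-3.3, 15.7, -2.0]
gripper_width: 0.006
```

{"fn": "apply_moves", "kwargs": {"steps": [[[0,-14,0,0,0,0,0],[0,-22,0,0,0,0,0],[0,-22,0,0,0,0,0],[0,-18,0,0,0,0,0],[0,0,0,0,0,0,0],[0,0,0,0,0,0,0]]]}}

```text
time_s: 24.85
tcp_pos: [0.4554, 0.212, 0.1672]
ee_rot: [[-0.082, -0.997, -0.001], [-0.997, 0.082, -0.001], [0.001, 0.001, -1.0]]
wrist_force: [0.3, 0.2, 0.3]
gripper_width: 0.005
```

```bash
python3 - <<'E'
from h import *
pusher();cakes()
s=capture('scene');b=s['color'][170:290,270:410]
b=cv2.resize(b,(700,600),interpolation=2);cv2.imwrite('pics/f.png',b[:,:,::-1])
E
```

```text
{120: 83, 124: 79, 128: 82, 132: 85, 136: 80, 140: 78, 144: 77, 148: 76, 152: 76, 156: 105, 160: 129, 164: 130, 168: 135, 172: 134, 176: 122, 180: 116, 184: 115, 188: 116, 192: 116, 196: 116, 200: 116, 204: 115, 208: 115, 212: 116, 216: 116, 220: 116, 224: 116, 228: 115, 232: 116, 236: 115, 240: 115, 244: 115, 248: 115, 252: 116, 256: 114, 260: 114, 264: 114, 268: 113, 272: 105, 276: 87, 280: 70, 284: 67, 288: 65, 292: 57, 296: 43, 300: 37, 304: 35, 308: 25, 312: 12, 316: 9, 320: 12, 324: 24, 328: 36, 332: 36, 336: 38, 340: 39, 344: 40, 348: 43, 352: 46, 356: 50}
scene 0.7 lane [ 0.012 -0.021] [145. 115.  43.]
top 0.95 lane [-0.009 -0.022] [102.  83.  38.]
```

View pics/f.png

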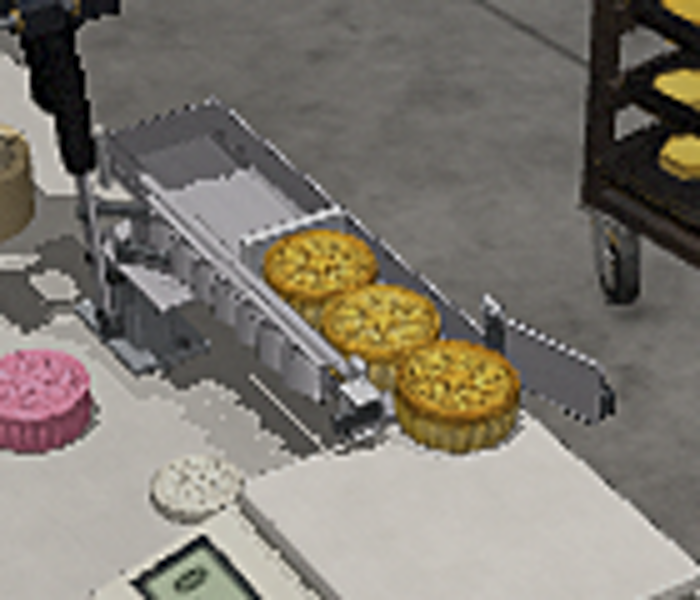

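Travel is ≈0.139 and the front cake is half out, at y≈-0.021. One last stroke, then I'll withdraw upward.

{"fn": "apply_moves", "kwargs": {"steps": [[[0,12,0,0,0,0,0],[0,16,0,0,0,0,0],[0,16,0,0,0,0,0],[0,16,0,0,0,0,0],[0,10,0,0,0,0,0],[0,6,0,0,0,0,0],[0,0,0,0,0,0,0]]]}}

```text
time_s: 26.02
tcp_pos: [0.4505, 0.1398, 0.1678]
ee_rot: [[-0.084, -0.996, 0.005], [-0.996, 0.084, 0.01], [-0.01, -0.004, -1.0]]
wrist_force: [-2.7, 14.3, -1.8]
gripper_width: 0.004
```

{"fn": "apply_moves", "kwargs": {"steps": [[[0,-12,0,0,0,0,0],[0,-18,0,0,0,0,0],[0,-20,0,0,0,0,0],[0,-18,0,0,0,0,0],[0,-20,0,0,0,0,0],[0,0,0,0,0,0,0],[0,0,0,-40,0,0,0],[0,0,0,-40,0,0,0],[0,0,0,0,0,0,0],[0,0,0,0,0,0,0]]]}}

```text
time_s: 27.28
tcp_pos: [0.4562, 0.2237, 0.2468]
ee_rot: [[-0.083, -0.997, -0.002], [-0.997, 0.083, -0.001], [0.001, 0.002, -1.0]]
wrist_force: [1.1, -0.1, 0.2]
gripper_width: 0.008
```

```bash
python3 - <<'E'
from h import *
pusher();cakes()
s=capture('scene');b=s['color'][170:350,270:480]
b=cv2.resize(b,(700,600),interpolation=2);cv2.imwrite('pics/g.png',b[:,:,::-1])
print(sense()['time_s'],sense()['wrist_force'])
E
```

```text
{120: 75, 124: 74, 128: 96, 132: 125, 136: 128, 140: 133, 144: 136, 148: 129, 152: 118, 156: 116, 160: 116, 164: 117, 168: 116, 172: 116, 176: 116, 180: 116, 184: 116, 188: 116, 192: 116, 196: 116, 200: 115, 204: 116, 208: 116, 212: 116, 216: 116, 220: 116, 224: 116, 228: 116, 232: 116, 236: 115, 240: 115, 244: 115, 248: 115, 252: 114, 256: 114, 260: 115, 264: 114, 268: 114, 272: 114, 276: 114, 280: 114, 284: 113, 288: 108, 292: 95, 296: 75, 300: 68, 304: 66, 308: 68, 312: 65, 316: 61, 320: 49, 324: 41, 328: 33, 332: 30, 336: 28, 340: 19, 344: 5, 348: 8, 352: 7, 356: 10}
scene 0.96 lane [ 0.007 -0.056] [147. 117.  44.]
top 0.7 lane [-0.002 -0.049] [103.  83.  39.]
top 0.36 lane [-0.137  0.07 ] [125. 123. 114.]
top 0.34 lane [-0.081  0.263] [35. 35. 35.]
27.575 [ 0.27931521 -0.28703246 -1.26813771]
```

View pics/g.png

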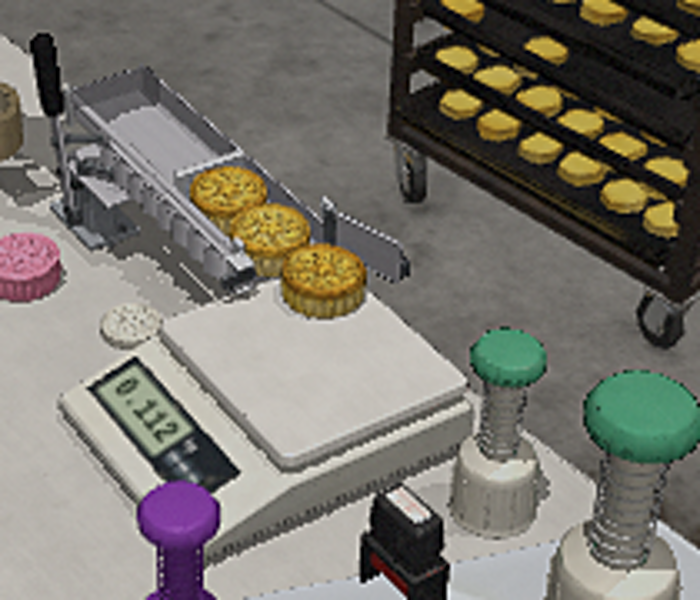

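Front cake is on the pan (y≈-0.05), travel is ≈0.167, the lever is at rest, the gate is open and the press is upright. Handing in.

```bash
python3 -c "
from station import r
print(r.finish_job())"
```

```text
the job is handed in; nothing more can be done
None
```

The job is done and handed in at about 27.6 s of the 64 s allowed; the hand-in gives no verdict.

**What I did**
- I moved the small green press off the pan and stood it upright on the bench at about (0.51, -0.37).
- I pressed the gate inward with about 5 N until its catch let go, and it swung open once I drew back.
- I worked the lever through six strokes, the first of them part of a tooth, then lifted the gripper clear.

**Last checks**
- **Pusher:** travel is about 0.167 m.
- **Front cake:** it looks flat on the pan, with its centre about 49 mm past the lane edge in the top view and 56 mm in the scene view. Both are inside 38–65 mm; the 7 mm difference is within what I expect from these measurements.
- **Other parts:** the last picture shows the next and last cakes in the lane, the gate open, the lever back at rest and the press upright. The pattern plate and date stamp look unmoved; the tape roll only partly shows. I judged all of these by eye rather than measuring them.

**Disagreements**
- A second fit of the scale's position from the scene view had errors up to 20 mm. I dropped it for the top-view fit, which the gate contact and cake positions bore out.
- The cake detector mostly reported only the front cake, so I judged the next cake's position from the picture and the pusher travel.

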